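# Gauge the tube adaptors and sort them

## Task

Only one of the three grey tube adaptors takes the steel gauge pin all the way down to its collar: try the gauge in them to find it. Slide the adaptors over the bench, without lifting or tipping them, so that the one that fits ends fully inside the narrow bay and the two that do not end fully inside the wide bay, and leave the gauge standing fully home in the good adaptor. Leave the beaker, jar and spatula alone.

Things in the scene. Friction and masses are not known exactly. Their poses are not given: they have to be found in the camera images.
- gauge_grip (a point): Steel gauge, upright, pin down: pin 14 mm in diameter, 32 mm long, with a tapered foot; above it a collar 28 mm in diameter, 5 mm thick; above that a square handle 20 x 20 mm, 50 mm tall. This point is on the axis half-way up the handle: 30 mm above the collar's underside, 62 mm above the pin's tip; z is up the handle, x and y square to its flats.
- gauge: The same gauge, 87 mm long, 0.18 kg; origin at the pin's tip, z up along the gauge. It starts upright in its stand, its collar resting on the stand's top.
- stand: White plastic block fixed to the bench, 50 x 50 mm, 40 mm tall, with an 18 mm hole 36 mm deep in the middle of its top, in which the gauge stands at the start. Origin at the centre of its underside.
- adaptor_a_mouth (a point): Tube adaptor: grey plastic cylinder standing upright, 60 mm in diameter, 40 mm tall, on a round foot 76 mm wide and 6 mm thick; about 0.16 kg; with a 17 mm round mouth in the centre of its top, its rim 14 mm thick. This point is the centre of the mouth, level with the top face; z is up. The gauge in its mouth, even 12 mm deep, can slide it over the bench if started gently; so can a push on its side.
- adaptor_b_mouth (a point): Second adaptor: as adaptor_a_mouth, looks the same.
- adaptor_c_mouth (a point): Third adaptor: as adaptor_a_mouth, looks the same.
- adaptor_a: The adaptor of adaptor_a_mouth; origin at the centre of its underside, z up. Each adaptor hides a captive black liner under its rim: in the one good adaptor (a, b or c, different each time) its bore is wider than the mouth and the gauge goes in the full 32 mm; in the two bad ones it is 8 mm and the gauge stops 15 mm in, its collar 17 mm above the top face.
- adaptor_b: The adaptor of point adaptor_b_mouth; origin at the centre of its underside, z up.
- adaptor_c: The adaptor of point adaptor_c_mouth; origin at the centre of its underside, z up.
- single_bay: Narrow bay, for one adaptor: low U of aluminium fence, 8 mm thick and 18 mm high, fixed to the bench; no floor. Clear inside 104 mm wide (y) and 92 mm deep (x); open side towards the robot (-x). Origin on the bench at the centre of the clear inside, 46 mm behind the open edge; its axes are the world's.
- double_bay: Wide bay, for two adaptors side by side: like the narrow bay, but clear inside 184 mm wide (y), 92 mm deep (x). Origin on the bench at the centre of the clear inside; open towards -x. An adaptor 45 mm either side of the origin leaves room for the other.
- beaker: Glass beaker, 68 mm across, 90 mm tall, beyond the bays: leave alone. Origin at the centre of its underside.
- jar: White jar, 52 mm across, 50 mm tall, at the left: leave alone. Origin at the centre of its underside.
- spatula: Spatula 170 mm long lying at the right: leave alone. Origin under its middle.

How it is judged:
By the outcome, as a careful person would: the job done as asked, in the order asked, and still so for the second after the job is handed in, with the robot touching nothing.
It also fails if it takes over 72 s, if anything falls off the work surface, if the arm or the gripper's body presses on something with over 40 N, if the wrist force passes 120 N, or if a joint passes its speed limit or range.

## Robot

A 6-joint arm with a two-finger parallel gripper is mounted at the origin on the work surface. World frame = base frame: x ahead of the robot, y to its left, z up, the work surface at z = 0. Lengths are in m, angles in degrees, forces in N, time in s.
With the tool pointing down it reaches from about 0.35 to 0.875 m from the base axis. Payload 4.2 kg.
Tool frame: the origin (TCP) lies on the centre line of the jaws, within the pads' length; the fingertips stand 19 mm ahead of it and the grasp point (between the pads) is the TCP; x points along the fingers, y is the direction in which the jaws open and shut, and the axes are right-handed (so a half turn about x gives the same grasp; the last joint's range is limited). The gripper opens to 87 mm and grips with 3 to 60 N. Pads are 19 mm wide; open, the fingers measure 117 mm over their backs; the gripper's body (75 mm by 190 mm) begins 51 mm behind the grasp point.
Start: joints at [-53.594, 22.042, 0.453, 0, -68.411, -14.817], TCP at [0.23, -0.581, 0.242] pointing down, gripper open.
Joint ranges: [-179.83, 179.83], [-69.29, 118.12], [-61.27, 80.66], [-181.25, 117.63], [-171.15, -9.14], [-177.46, 177.46]. Speed limits (degrees/s): [159.86, 159.86, 180, 180, 180, 180].

## Interface

Orientations are given as a 3x3 rotation matrix whose columns are the frame's x, y, z axes.
In Python, from station import r, viewer, job, spotter gives the robot as it stands.
- The arm moves only by the tool play_rows, never from a script. Its argument "commands" is a list of rows, each an object of numbers: "fingers": the gripper command: -1 is fully open, 1 is shut, values between are in proportion; "tx", "ty", "tz": the shift along the tool's x, y, z normalised to -1 to 1, where 1 is 750 mm; "ax", "ay", "az": the turn, a rotation vector about the tool's x, y, z normalised to -1 to 1, where 1 is pi rad. In form: [{"fingers": .., "tx": .., "ty": .., "tz": .., "ax": .., "ay": .., "az": ..}, ...]. A call has 1 to 5 rows; each row is the pose to reach, as a shift and turn from the pose commanded when the call began, along the tool's axes at that moment, turning the shorter way round; what a row does not reach only later rows make up. A row lasts 1/12 s, in which the tool goes at most 41.7 mm and 7.16 degrees, less where a joint would pass 70% of its speed; a pose out of reach is approached as far as the arm can. A call with a number of a shift or a turn outside -1 to 1 is refused whole. A call with a gripper value outside its range is refused whole. The fingers move at their own pace and stop on an object; the grip force is fixed at half the most. Time passes only in rows, so rows that repeat a pose let the fingers close. It gives the time, the measured TCP pose, the force and the opening at its end, in the units of the state.
- r.sense(): the state, without advancing time (a new reading comes with each control period).
- viewer.capture(name): name is "scene" or "top"; returns a dict with "image" (420x560x3 uint8, red, green, blue), "fx", "fy", "cx", "cy" (pixels), "R" (3x3) and "t" (3): a world point X has camera coordinates R X + t. Camera axes: x right, y down, z forward; pixel columns grow to the right and rows downward; lengths in m; the calibration is good to about 2 mm. A picture is of the moment at which its call begins. There is no depth.
- job.finish_job(): hands the job in, once; it reports no verdict.
Trained networks look in a picture, given as the dict that the camera call returned (one of the last four; its "shot" number tells which), for a name from the list of things; names that differ only in an ending like _2 or _b are one class to them, and where a whole thing is asked for, a point or a joint stands for the part that bears it (a point fixed in the world has none). Each returns a list of dicts, best first, with "score" (0 to 1); they miss things now and then, are a little off and sometimes report something else, mostly with a low value. They report only what shows in the picture. A call takes as long as a camera call.
- spotter.find_in(name, picture): "uv" ([column, row] in pixels, amid what is visible of it).
- spotter.silhouettes(name, picture): "region" (420x560 bool, what is visible of it) and "uv" ([column, row] in pixels, amid what is visible of it).
The state is a dict: "time_s": time; "joints": joint angles; "joint_velocities": joint speeds; "effort": joint torques, N m; "tcp_pos": TCP position; "ee_rot": TCP orientation; "wrist_force": force on the tool from outside, world axes, zero at the start; "moment": the same for the moment, N m; "gripper_width": opening from 0.0 (shut) to 1.0 (fully open).
Only numpy, scipy, OpenCV 4.12 (cv2) and the standard library are available. Lean on these libraries where they do the work, as an engineer would, in place of code of your own. Each camera call takes 0.05 s, during which the arm holds its last target. There are 200 camera calls.

## Working session

There is one attempt and no reset: what is moved stays moved. The work goes in short steps, Python scripts to look and compute and a tool call to move; the robot and the scene stay as the last step left them, time stands still between calls to the robot, and variables do not carry over. Pictures are saved under pics/ and viewed, about 8 in all and at most 12, crops included, and the job is handed in when it is done.

Besides the shell and the picture viewer there is one more tool, called after "Request:" as a command line: name --argument value ..., lists and objects as JSON in quotes. play_rows: Moves the arm, as the interface text tells. Its arguments: {"type":"object","properties":{"commands":{"type":"array"}},"required":["commands"]}

```bash
ls; mkdir -p pics
cat > h.py <<'E'
import numpy as np, cv2
from station import r, viewer, job, spotter
def ray(p,uv):
    K=np.array([[p['fx'],0,p['cx']],[0,p['fy'],p['cy']],[0,0,1]]);R=np.array(p['R']);t=np.array(p['t'])
    d=R.T@np.linalg.solve(K,[uv[0],uv[1],1]);return -R.T@t,d
def onz(p,uv,z):
    c,d=ray(p,uv);return c+d*(z-c[2])/d[2]
def tri(p1,u1,p2,u2):
    A=[];b=[]
    for p,u in((p1,u1),(p2,u2)):
        c,d=ray(p,u);d=d/np.linalg.norm(d);M=np.eye(3)-np.outer(d,d);A.append(M);b.append(M@c)
    return np.linalg.solve(sum(A),sum(b))
def proj(p,X):
    x=np.array(p['R'])@X+np.array(p['t']);return np.array([p['fx']*x[0]/x[2]+p['cx'],p['fy']*x[1]/x[2]+p['cy']])
def save(p,n): cv2.imwrite('pics/'+n,cv2.cvtColor(p['image'],cv2.COLOR_RGB2BGR))
E
python3 - <<'E'
from h import *
np.set_printoptions(precision=4,suppress=True)
ps=viewer.capture('scene');pt=viewer.capture('top')
cv2.imwrite('pics/a.png',cv2.cvtColor(np.hstack([pt['image'],ps['image']]),cv2.COLOR_RGB2BGR)[:, :]);save(pt,'t0.png');save(ps,'s0.png')
for p in(pt,ps): print(p['fx'],p['cx'],p['cy'],np.array(p['R']).T@-np.array(p['t']),np.array(p['R']).ravel())
for n,z in(('gauge_grip',.065),('gauge',.07),('stand',.04),('adaptor_a_mouth',.04),('adaptor_a',.03),('single_bay',.018),('double_bay',.018),('beaker',.09),('jar',.05),('spatula',0)):
  for p,l in((pt,'t'),(ps,'s')):
    for d in spotter.find_in(n,p)[:5]: print(n,l,round(d['score'],2),np.array(d['uv']),onz(p,d['uv'],z))
print(r.sense())
E
```

```text
pics
402.10504197817016 276.508740347965 209.55802980599745 [0.5464 0.0113 1.2108] [-0.004  -1.     -0.0057 -0.9987  0.0042 -0.0511  0.0511  0.0055 -0.9987]
379.49145899794377 287.868088365817 205.36497896796726 [1.2795 0.2664 0.5504] [-0.405   0.9143  0.0023  0.5118  0.2288 -0.8281 -0.7577 -0.3342 -0.5606]
gauge_grip t 0.51 [306. 261.] [ 0.4587 -0.0653  0.065 ]
gauge_grip s 0.75 [298.9 169.3] [ 0.4552 -0.0654  0.065 ]
gauge_grip s 0.6 [408.9 210.9] [0.5331 0.2331 0.065 ]
gauge t 0.48 [304.4 262.5] [ 0.4549 -0.0605  0.07  ]
gauge t 0.33 [360.7 256.9] [ 0.4701 -0.2193  0.07  ]
gauge s 0.49 [301.5 166.7] [ 0.4477 -0.0611  0.07  ]
stand t 0.81 [302.7 258.9] [ 0.4629 -0.0575  0.04  ]
stand s 0.71 [302.3 186.3] [ 0.4937 -0.0394  0.04  ]
adaptor_a_mouth t 0.94 [255.2 262.4] [0.4533 0.0801 0.04  ]
adaptor_a_mouth s 0.75 [353.7 196.6] [0.4872 0.0958 0.04  ]
adaptor_a t 0.79 [206.1 259.4] [0.4618 0.2244 0.03  ]
adaptor_a t 0.67 [359.4 256.8] [ 0.4677 -0.2236  0.03  ]
adaptor_a t 0.59 [252.8 262.6] [0.452  0.0877 0.03  ]
adaptor_a s 0.97 [245.9 175.3] [ 0.4877 -0.2101  0.03  ]
adaptor_a s 0.64
[... 755 characters left out ...]
.  241.6] [0.5573 0.3977 0.05  ]
spatula t 0.75 [421.3 252.2] [ 0.4788 -0.4148  0.    ]
spatula s 0.58 [186.7 171.4] [ 0.4935 -0.4098  0.    ]
{'time_s': 1.1, 'joints': array([-53.5947,  22.0398,   0.4535,   0.0003, -68.4109, -14.8152]), 'joint_velocities': array([-0.0645, -0.0509, -0.0272,  0.1323, -0.0252, -0.0049]), 'effort': array([  0.0002, -39.0477,  18.7623,   4.2244,   0.0156,  -0.    ]), 'tcp_pos': array([ 0.23  , -0.5811,  0.2416]), 'ee_rot': array([[ 0.    , -0.368 ,  0.9298],
       [-0.    ,  0.9298,  0.368 ],
       [-1.    , -0.    ,  0.    ]]), 'wrist_force': array([-0.535 ,  0.6912, -0.1865]), 'moment': array([-0.0231,  0.0123,  0.0094]), 'gripper_width': 0.9971380603640515}
```

View pics/t0.png

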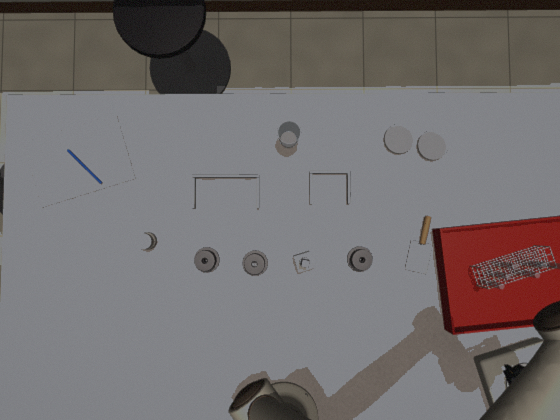

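View pics/s0.png

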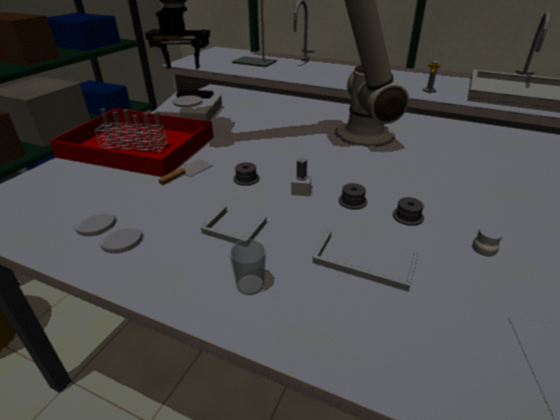

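```bash
cat >> h.py <<'E'
from scipy.optimize import fsolve
def cyl(x,y,rs):
    a=np.linspace(0,2*np.pi,48);return np.vstack([np.c_[x+R*np.cos(a),y+R*np.sin(a),0*a+z] for R,z in rs])
AD=[(.038,0),(.038,.006),(.03,.006),(.03,.04)]
def fitc(p,reg,x0,rs=AD):
    m=cv2.moments(reg.astype(np.uint8));c=np.array([m['m10'],m['m01']])/m['m00']
    def f(v):
        P=np.array([proj(p,X) for X in cyl(v[0],v[1],rs)]).astype(np.float32)
        # union of foot and body hulls ~ raster at 8x
        o=np.floor(P.min(0))-1;S=8;w=(np.ceil(P.max(0))-o+2).astype(int)*S;im=np.zeros((w[1],w[0]),np.uint8)
        for q in np.split(P,len(rs)//2): cv2.fillConvexPoly(im,cv2.convexHull(((q-o)*S*16).astype(np.int32)),1,shift=4)
        mm=cv2.moments(im,True);f.area=mm['m00']/S/S
        return np.array([mm['m10'],mm['m01']])/mm['m00']/S+o-c
    v=fsolve(f,x0,epsfcn=1e-4,xtol=1e-4);return v,reg.sum()/f.area
def adaptors(p):
    out=[]
    for d in spotter.silhouettes('adaptor_a',p)[:6]:
        g=onz(p,d['uv'],.03)
        v,a=fitc(p,d['region'],g[:2]);out.append((np.round(v,4),round(a,2),round(d['score'],2)))
    return out
E
python3 - <<'E'
from h import *
np.set_printoptions(precision=4,suppress=True)
pt=viewer.capture('top');ps=viewer.capture('scene')
for p in(pt,ps):
  for o in adaptors(p):print(o)
im=cv2.cvtColor(pt['image'],cv2.COLOR_RGB2BGR)[165:275,190:375]
im=cv2.resize(im,None,fx=4,fy=4,interpolation=cv2.INTER_CUBIC);im=np.clip(255*(im/255.)**.6,0,255).astype(np.uint8)
g=cv2.cvtColor(pt['image'],cv2.COLOR_RGB2BGR)[245:275,290:320];g=cv2.resize(g,(300,300),interpolation=cv2.INTER_CUBIC)
s=cv2.cvtColor(ps['image'],cv2.COLOR_RGB2BGR)[150:200,280:330];s=cv2.resize(s,(300,300),interpolation=cv2.INTER_CUBIC)
o=np.zeros((740,740,3),np.uint8);o[:440]=im;o[440:,:300]=g;o[440:,300:600]=s
cv2.imwrite('pics/c.png',o[:,:].copy() if 0 else cv2.resize(o,(600,600)))
for n in('stand','gauge','jar','beaker','single_bay','double_bay'):
  for p in(pt,ps):
   for d in spotter.silhouettes(n,p)[:1]:
    reg=d['region'];rc=cv2.minAreaRect(np.argwhere(reg)[:,::-1].astype(np.float32));ys,xs=np.nonzero(reg)
    print(n,reg.sum(),round(d['score'],2),rc,xs.min(),xs.max(),ys.min(),ys.max())
    if n=='jar':print(fitc(p,reg,[.5,.39],[(.026,0),(.026,.05)]))
    if n=='beaker':print(fitc(p,reg,[.82,0],[(.034,0),(.034,.09)]))
E
```

```text
(array([ 0.4606, -0.2285]), np.float64(0.96), 0.89)
(array([0.459 , 0.2283]), np.float64(0.94), 0.74)
(array([ 0.4842, -0.407 ]), np.float64(1.56), 0.62)
(array([0.4489, 0.0829]), np.float64(0.99), 0.91)
(array([ 0.4609, -0.2294]), np.float64(1.02), 0.83)
(array([0.461 , 0.2282]), np.float64(0.99), 0.76)
stand 297 0.72 ((303.5000305175781, 261.0000305175781), (19.28989028930664, 19.28989028930664), 71.56504821777344) 293 314 250 272
stand 340 0.69 ((300.1999816894531, 184.39999389648438), (19.020734786987305, 21.935199737548828), 4.39870548248291) 291 310 173 195
gauge 56 0.57 ((304.0, 262.5), (7.0, 8.0), 90.0) 300 308 259 266
gauge 676 0.24 ((407.5, 211.5), (27.0, 31.0), 90.0) 392 423 198 225
jar 299 0.63 ((146.0, 240.5), (17.0, 20.0), 90.0) 136 156 232 249
(array([0.5171, 0.402 ]), np.float64(0.8598903567897906))
jar 709 0.82 ((487.1000671386719, 240.80003356933594), (26.832813262939453, 30.857736587524414), 26.56505012512207) 472 501 226 256
(array([0.5189, 0.4029]), np.float64(0.878613612159938))
beaker 516 0.85 ((288.5, 133.5), (27.0, 23.0), 90.0) 277 300 120 147
(array([ 0.8275, -0.0181]), np.float64(0.8649328199889997))
beaker 1718 0.7 ((247.0, 266.5), (57.0, 36.0), 90.0) 229 265 238 295
(array([ 0.817 , -0.0203]), np.float64(0.8915267980215682))
single_bay 413 0.74 ((329.5, 186.0), (34.0, 41.0), 90.0) 309 350 169 203
single_bay 770 0.81 ((232.75906372070312, 226.07080078125), (61.56097412109375, 33.36585235595703), 12.680383682250977) 201 265 207 243
double_bay 405 0.81 ((225.0, 190.5), (33.0, 66.0), 90.0) 192 258 174 207
double_bay 1059 0.88 ((363.8500061035156, 260.04998779296875), (100.77395629882812, 36.66101837158203), 15.255118370056152) 312 415 232 290
```

View pics/c.png

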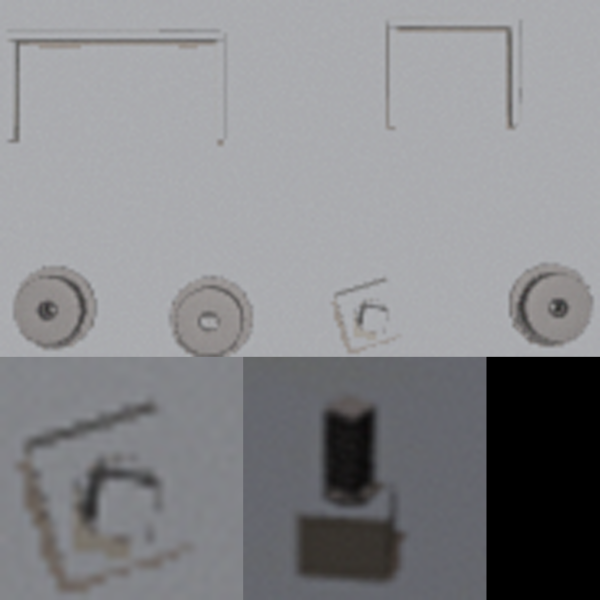

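```bash
cat > fit.py <<'E'
from h import *
from scipy.optimize import minimize
np.set_printoptions(precision=4,suppress=True)
pt=viewer.capture('top');ps=viewer.capture('scene')
def box(x0,x1,y0,y1,h): return np.array([[x,y,z] for x in(x0,x1) for y in(y0,y1) for z in(0,h)])
def mask(p,parts):
    S=4;im=np.zeros((420*S,560*S),np.uint8)
    for q in parts:
        P=np.array([proj(p,X) for X in q]);cv2.fillConvexPoly(im,cv2.convexHull(((P+.5)*S).astype(np.int32)),1)
    return im
def U(x,y,w): 
    b=[box(.046,.054,-w/2-.008,w/2+.008,.018),box(-.046,.054,w/2,w/2+.008,.018),box(-.046,.054,-w/2-.008,-w/2,.018)]
    return [q+[x,y,0] for q in b]
for n,w,g in(('single_bay',.104,(.66,-.15)),('double_bay',.184,(.65,.15))):
  for p in(pt,ps):
    reg=spotter.silhouettes(n,p)[0]['region'].astype(np.uint8);R=cv2.resize(reg,None,fx=4,fy=4,interpolation=cv2.INTER_NEAREST)
    R=cv2.GaussianBlur(R.astype(np.float32),(0,0),4)
    f=lambda v:((cv2.GaussianBlur(mask(p,U(v[0],v[1],w)).astype(np.float32),(0,0),4)-R)**2).sum()
    s=minimize(f,g,method='Nelder-Mead',options=dict(initial_simplex=[[g[0],g[1]],[g[0]+.02,g[1]],[g[0],g[1]+.02]],maxiter=40));print(n,s.x,s.fun/R.sum())
print('stand',onz(pt,(303.7,262),.037),'handle top',onz(pt,(305,263.5),.095),onz(pt,(304,262.5),.093))
d=spotter.find_in('gauge_grip',pt)[0]['uv'];e=spotter.find_in('gauge_grip',ps)[0]['uv'];print(d,e,tri(pt,d,ps,e),onz(ps,e,.07))
for p in(pt,ps):
  for d in spotter.find_in('adaptor_a_mouth',p)[:4]: print('mouth',d['uv'],round(d['score'],2),onz(p,d['uv'],.04))
for d in spotter.silhouettes('adaptor_b',ps)[:6]: print(fitc(ps,d['region'],onz(ps,d['uv'],.03)[:2]))
s=cv2.cvtColor(ps['image'],cv2.COLOR_RGB2BGR)[154:196,285:318];s=cv2.resize(s,None,fx=14,fy=14,interpolation=cv2.INTER_CUBIC)
s=(255*(s/255.)**.5).astype(np.uint8)
cv2.imwrite('pics/g.png',s)
E
python3 fit.py
```

```text
single_bay [ 0.672  -0.1414] 0.061705011452360105
single_bay [ 0.6697 -0.1404] 0.12078920474722366
double_bay [0.6599 0.172 ] 0.05715176943751876
double_bay [0.6603 0.1716] 0.02780861550189079
stand [ 0.4537 -0.0605  0.037 ] handle top [ 0.4542 -0.0605  0.095 ] [ 0.4568 -0.0579  0.093 ]
[216.1, 176.6] [298.9, 168.4] [0.7038 0.1043 0.2346] [ 0.4592 -0.0639  0.07  ]
mouth [253.6, 263.1] 0.68 [0.4513 0.0848 0.04  ]
mouth [353.0, 197.3] 0.63 [0.4911 0.0951 0.04  ]
(array([ 0.4602, -0.2276]), np.float64(0.9122529162732617))
(array([0.4603, 0.2295]), np.float64(0.9660630168533445))
(array([0.4491, 0.0825]), np.float64(0.9617314313821939))
```

View pics/g.png

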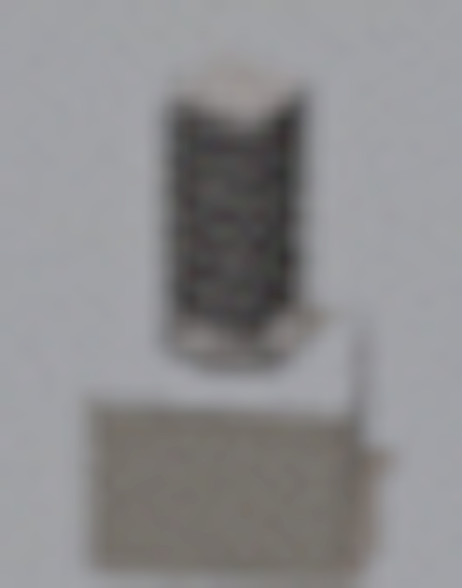

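```bash
cat >> h.py <<'E'
def plan(wps):
    """wps: (x,y,z,jaw angle deg). One line per call: shift/turn full-call values."""
    s=r.sense();p=np.array(s['tcp_pos']);R=np.array(s['ee_rot']);a=np.degrees(np.arctan2(R[1,1],R[0,1]))
    print('now',np.round(p,4),'jaw',round(a,2),'F',np.round(s['wrist_force'],1),'w',round(s['gripper_width'],3),'t',s['time_s'])
    for w in wps:
        d=np.array(w[:3])-p;n=int(max(1,np.ceil(np.linalg.norm(d)/.2-1e-3),np.ceil(abs(w[3]-a)/34)))
        for i in range(n):
            c,q=np.cos(np.radians(a)),np.sin(np.radians(a));st=d/n;da=(w[3]-a)/(n-i)
            print(dict(tx=round(-st[2]/.75,4),ty=round((st[0]*c+st[1]*q)/.75,4),tz=round((st[0]*q-st[1]*c)/.75,4),ax=round(-da/180,4)),'rows',np.ceil(max(np.linalg.norm(st)/.0417,abs(da)/7.16)))
            a+=da
        p=np.array(w[:3])
E
python3 -c "
from h import *
plan([(.455,-.06,.15,162),(.455,-.06,.072,162)])"
```

```text
now [ 0.23   -0.5811  0.2415] jaw 111.59 F [ 0.1  0.3 -0.3] w 1.001 t 2.45
{'tx': np.float64(0.0407), 'ty': np.float64(0.1786), 'tz': np.float64(0.1782), 'ax': np.float64(-0.0934)} rows 5.0
{'tx': np.float64(0.0407), 'ty': np.float64(0.1194), 'tz': np.float64(0.2222), 'ax': np.float64(-0.0934)} rows 5.0
{'tx': np.float64(0.0407), 'ty': np.float64(0.0501), 'tz': np.float64(0.2473), 'ax': np.float64(-0.0934)} rows 5.0
{'tx': np.float64(0.104), 'ty': np.float64(0.0), 'tz': np.float64(0.0), 'ax': np.float64(-0.0)} rows 2.0
```

Request:
play_rows --commands '[{"fingers": -1,"tx": 0.0407,"ty": 0.1786,"tz": 0.1782,"ax": -0.0934,"ay": 0,"az": 0},{"fingers": -1,"tx": 0.0407,"ty": 0.1786,"tz": 0.1782,"ax": -0.0934,"ay": 0,"az": 0},{"fingers": -1,"tx": 0.0407,"ty": 0.1786,"tz": 0.1782,"ax": -0.0934,"ay": 0,"az": 0},{"fingers": -1,"tx": 0.0407,"ty": 0.1786,"tz": 0.1782,"ax": -0.0934,"ay": 0,"az": 0},{"fingers": -1,"tx": 0.0407,"ty": 0.1786,"tz": 0.1782,"ax": -0.0934,"ay": 0,"az": 0}]'

```text
time_s: 2.87
tcp_pos: [0.3052, -0.4043, 0.2105]
ee_rot: [[-0.0, -0.622, 0.783], [0.001, 0.783, 0.622], [-1.0, 0.001, 0.001]]
wrist_force: [0.4, -0.2, 1.1]
gripper_width: 1.001
```

Request:
play_rows --commands '[{"fingers": -1,"tx": 0.0407,"ty": 0.1194,"tz": 0.2222,"ax": -0.0934,"ay": 0,"az": 0},{"fingers": -1,"tx": 0.0407,"ty": 0.1194,"tz": 0.2222,"ax": -0.0934,"ay": 0,"az": 0},{"fingers": -1,"tx": 0.0407,"ty": 0.1194,"tz": 0.2222,"ax": -0.0934,"ay": 0,"az": 0},{"fingers": -1,"tx": 0.0407,"ty": 0.1194,"tz": 0.2222,"ax": -0.0934,"ay": 0,"az": 0},{"fingers": -1,"tx": 0.0407,"ty": 0.1194,"tz": 0.2222,"ax": -0.0934,"ay": 0,"az": 0}]'

```text
time_s: 3.28
tcp_pos: [0.3805, -0.231, 0.1803]
ee_rot: [[0.0, -0.822, 0.569], [0.0, 0.569, 0.822], [-1.0, -0.0, 0.001]]
wrist_force: [-0.5, -0.5, 0.3]
gripper_width: 0.991
```

Request:
play_rows --commands '[{"fingers": -1,"tx": 0.0407,"ty": 0.0501,"tz": 0.2473,"ax": -0.0934,"ay": 0,"az": 0},{"fingers": -1,"tx": 0.0407,"ty": 0.0501,"tz": 0.2473,"ax": -0.0934,"ay": 0,"az": 0},{"fingers": -1,"tx": 0.0407,"ty": 0.0501,"tz": 0.2473,"ax": -0.0934,"ay": 0,"az": 0},{"fingers": -1,"tx": 0.0407,"ty": 0.0501,"tz": 0.2473,"ax": -0.0934,"ay": 0,"az": 0},{"fingers": -1,"tx": 0.0407,"ty": 0.0501,"tz": 0.2473,"ax": -0.0934,"ay": 0,"az": 0}]'

```text
time_s: 3.7
tcp_pos: [0.4562, -0.0569, 0.1499]
ee_rot: [[0.001, -0.952, 0.306], [0.0, 0.306, 0.952], [-1.0, -0.001, 0.001]]
wrist_force: [1.1, -0.5, 0.6]
gripper_width: 1.002
```

```bash
python3 -c "
from h import *
plan([(.455,-.06,.15,162),(.455,-.06,.072,162)])"
```

```text
now [ 0.4562 -0.0569  0.1499] jaw 162.19 F [ 1.1 -0.5  0.6] w 1.002 t 3.7
{'tx': np.float64(-0.0001), 'ty': np.float64(0.0003), 'tz': np.float64(-0.0044), 'ax': np.float64(0.0011)} rows 1.0
{'tx': np.float64(0.104), 'ty': np.float64(0.0), 'tz': np.float64(0.0), 'ax': np.float64(-0.0)} rows 2.0
```

Request:
play_rows --commands '[{"fingers": -1,"tx": 0.05,"ty": 0,"tz": 0,"ax": 0,"ay": 0,"az": 0},{"fingers": -1,"tx": 0.104,"ty": 0,"tz": 0,"ax": 0,"ay": 0,"az": 0},{"fingers": -1,"tx": 0.104,"ty": 0,"tz": 0,"ax": 0,"ay": 0,"az": 0},{"fingers": 0.5,"tx": 0.104,"ty": 0,"tz": 0,"ax": 0,"ay": 0,"az": 0},{"fingers": 0.5,"tx": 0.104,"ty": 0,"tz": 0,"ax": 0,"ay": 0,"az": 0}]'

```text
time_s: 4.12
tcp_pos: [0.4562, -0.0601, 0.0735]
ee_rot: [[0.002, -0.951, 0.308], [-0.0, 0.308, 0.951], [-1.0, -0.002, 0.001]]
wrist_force: [-0.3, 0.4, 0.3]
gripper_width: 0.924
```

Request:
play_rows --commands '[{"fingers": 1,"tx": 0,"ty": 0,"tz": 0,"ax": 0,"ay": 0,"az": 0},{"fingers": 1,"tx": 0,"ty": 0,"tz": 0,"ax": 0,"ay": 0,"az": 0},{"fingers": 1,"tx": 0,"ty": 0,"tz": 0,"ax": 0,"ay": 0,"az": 0},{"fingers": 1,"tx": 0,"ty": 0,"tz": 0,"ax": 0,"ay": 0,"az": 0},{"fingers": 1,"tx": 0,"ty": 0,"tz": 0,"ax": 0,"ay": 0,"az": 0}]'

```text
time_s: 4.53
tcp_pos: [0.4552, -0.06, 0.0728]
ee_rot: [[0.002, -0.951, 0.309], [0.0, 0.309, 0.951], [-1.0, -0.002, 0.001]]
wrist_force: [-0.2, -0.4, 0.2]
gripper_width: 0.555
```

Request:
play_rows --commands '[{"fingers": 1,"tx": 0,"ty": 0,"tz": 0,"ax": 0,"ay": 0,"az": 0},{"fingers": 1,"tx": 0,"ty": 0,"tz": 0,"ax": 0,"ay": 0,"az": 0},{"fingers": 1,"tx": 0,"ty": 0,"tz": 0,"ax": 0,"ay": 0,"az": 0},{"fingers": 1,"tx": 0,"ty": 0,"tz": 0,"ax": 0,"ay": 0,"az": 0},{"fingers": 1,"tx": 0,"ty": 0,"tz": 0,"ax": 0,"ay": 0,"az": 0}]'

```text
time_s: 4.95
tcp_pos: [0.4547, -0.0599, 0.0719]
ee_rot: [[-0.001, -0.951, 0.309], [-0.0, 0.309, 0.951], [-1.0, 0.001, -0.0]]
wrist_force: [-0.8, 0.0, 0.0]
gripper_width: 0.231
```

Request:
play_rows --commands '[{"fingers": 1,"tx": 0,"ty": 0,"tz": 0,"ax": 0,"ay": 0,"az": 0}]'

```text
time_s: 5.03
tcp_pos: [0.4547, -0.0599, 0.0719]
ee_rot: [[-0.001, -0.951, 0.309], [-0.0, 0.309, 0.951], [-1.0, 0.001, -0.0]]
wrist_force: [-1.2, 0.3, 0.7]
gripper_width: 0.231
```

Request:
play_rows --commands '[{"fingers": 0,"tx": 0,"ty": 0,"tz": 0,"ax": 0,"ay": 0,"az": 0},{"fingers": 0,"tx": 0,"ty": 0,"tz": 0,"ax": 0,"ay": 0,"az": 0},{"fingers": 0,"tx": 0,"ty": 0,"tz": 0,"ax": 0,"ay": 0,"az": 0},{"fingers": 0,"tx": 0,"ty": 0,"tz": 0,"ax": 0.03,"ay": 0,"az": 0},{"fingers": 0,"tx": 0,"ty": 0,"tz": 0,"ax": 0.06,"ay": 0,"az": 0}]'

```text
time_s: 5.45
tcp_pos: [0.455, -0.0599, 0.072]
ee_rot: [[0.0, -0.874, 0.485], [-0.0, 0.485, 0.874], [-1.0, -0.0, 0.0]]
wrist_force: [-0.2, 0.2, -0.1]
gripper_width: 0.474
```

Request:
play_rows --commands '[{"fingers": 0,"tx": 0,"ty": 0,"tz": 0,"ax": 0.18,"ay": 0,"az": 0},{"fingers": 0,"tx": 0,"ty": 0,"tz": 0,"ax": 0.18,"ay": 0,"az": 0},{"fingers": 0,"tx": 0,"ty": 0,"tz": 0,"ax": 0.18,"ay": 0,"az": 0},{"fingers": 0,"tx": 0,"ty": 0,"tz": 0,"ax": 0.18,"ay": 0,"az": 0},{"fingers": 0,"tx": 0,"ty": 0,"tz": 0,"ax": 0.18,"ay": 0,"az": 0}]'

```text
time_s: 5.87
tcp_pos: [0.455, -0.0599, 0.072]
ee_rot: [[0.0, -0.477, 0.879], [0.0, 0.879, 0.477], [-1.0, -0.0, 0.0]]
wrist_force: [-0.8, -0.5, 0.0]
gripper_width: 0.5
```

Request:
play_rows --commands '[{"fingers": 0,"tx": 0,"ty": 0,"tz": 0,"ax": 0.18,"ay": 0,"az": 0},{"fingers": 0,"tx": 0,"ty": 0,"tz": 0,"ax": 0.18,"ay": 0,"az": 0},{"fingers": 0,"tx": 0,"ty": 0,"tz": 0,"ax": 0.18,"ay": 0,"az": 0},{"fingers": 0,"tx": 0,"ty": 0,"tz": 0,"ax": 0.18,"ay": 0,"az": 0},{"fingers": 0,"tx": 0,"ty": 0,"tz": 0,"ax": 0.18,"ay": 0,"az": 0}]'

```text
time_s: 6.28
tcp_pos: [0.455, -0.0599, 0.072]
ee_rot: [[0.0, 0.068, 0.998], [-0.0, 0.998, -0.068], [-1.0, 0.0, 0.0]]
wrist_force: [-0.9, 0.3, -0.5]
gripper_width: 0.499
```

Request:
play_rows --commands '[{"fingers": 0,"tx": 0,"ty": 0,"tz": 0,"ax": 0.08,"ay": 0,"az": 0},{"fingers": 0,"tx": 0,"ty": 0,"tz": 0,"ax": 0.08,"ay": 0,"az": 0},{"fingers": 0,"tx": 0,"ty": 0,"tz": 0,"ax": 0.08,"ay": 0,"az": 0},{"fingers": 1,"tx": 0,"ty": 0,"tz": 0,"ax": 0.08,"ay": 0,"az": 0},{"fingers": 1,"tx": 0,"ty": 0,"tz": 0,"ax": 0.08,"ay": 0,"az": 0}]'

```text
time_s: 6.7
tcp_pos: [0.4549, -0.06, 0.072]
ee_rot: [[0.0, 0.306, 0.952], [-0.0, 0.952, -0.306], [-1.0, 0.0, 0.0]]
wrist_force: [-0.8, 0.2, 0.2]
gripper_width: 0.422
```

Request:
play_rows --commands '[{"fingers": 1,"tx": 0,"ty": 0,"tz": 0,"ax": 0,"ay": 0,"az": 0},{"fingers": 1,"tx": 0,"ty": 0,"tz": 0,"ax": 0,"ay": 0,"az": 0},{"fingers": 1,"tx": 0,"ty": 0,"tz": 0,"ax": 0,"ay": 0,"az": 0},{"fingers": 1,"tx": 0,"ty": 0,"tz": 0,"ax": 0,"ay": 0,"az": 0}]'

```text
time_s: 7.03
tcp_pos: [0.4548, -0.06, 0.072]
ee_rot: [[-0.0, 0.308, 0.951], [-0.0, 0.951, -0.308], [-1.0, -0.0, -0.0]]
wrist_force: [-1.0, -0.6, 0.6]
gripper_width: 0.229
```

```bash
python3 -c "
from h import *
plan([(.455,-.06,.135,72),(.455,-.145,.135,72),(.4605,-.2285,.112,72)])"
```

```text
now [ 0.4548 -0.06    0.072 ] jaw 72.05 F [-1.  -0.6  0.6] w 0.229 t 7.0333
{'tx': np.float64(-0.084), 'ty': np.float64(0.0001), 'tz': np.float64(0.0003), 'ax': np.float64(0.0003)} rows 2.0
{'tx': np.float64(-0.0), 'ty': np.float64(-0.1078), 'tz': np.float64(0.035), 'ax': np.float64(-0.0)} rows 3.0
{'tx': np.float64(0.0307), 'ty': np.float64(-0.1036), 'tz': np.float64(0.0414), 'ax': np.float64(-0.0)} rows 3.0
```

Request:
play_rows --commands '[{"fingers": 1,"tx": -0.04,"ty": 0,"tz": 0,"ax": 0,"ay": 0,"az": 0},{"fingers": 1,"tx": -0.084,"ty": 0,"tz": 0,"ax": -0.03,"ay": 0,"az": 0},{"fingers": 1,"tx": -0.084,"ty": 0,"tz": 0,"ax": -0.1,"ay": 0,"az": 0},{"fingers": 1,"tx": -0.084,"ty": 0,"tz": 0,"ax": -0.1,"ay": 0,"az": 0},{"fingers": 1,"tx": -0.084,"ty": 0,"tz": 0,"ax": -0.1,"ay": 0,"az": 0}]'

```text
time_s: 7.45
tcp_pos: [0.4546, -0.0599, 0.1352]
ee_rot: [[0.0, -0.002, 1.0], [0.001, 1.0, 0.002], [-1.0, 0.001, 0.0]]
wrist_force: [0.1, 0.0, -2.2]
gripper_width: 0.226
```

Request:
play_rows --commands '[{"fingers": 1,"tx": 0,"ty": -0.05,"tz": 0.004,"ax": 0,"ay": 0,"az": 0},{"fingers": 1,"tx": 0,"ty": -0.1,"tz": 0.0076,"ax": 0,"ay": 0,"az": 0},{"fingers": 1,"tx": 0,"ty": -0.15,"tz": 0.0076,"ax": 0,"ay": 0,"az": 0},{"fingers": 1,"tx": 0,"ty": -0.2,"tz": 0.0076,"ax": 0,"ay": 0,"az": 0},{"fingers": 1,"tx": 0,"ty": -0.2247,"tz": 0.0076,"ax": 0,"ay": 0,"az": 0}]'

```text
time_s: 7.87
tcp_pos: [0.46, -0.2313, 0.1341]
ee_rot: [[-0.002, 0.004, 1.0], [-0.0, 1.0, -0.004], [-1.0, -0.0, -0.002]]
wrist_force: [0.8, -0.3, -2.6]
gripper_width: 0.228
```

Request:
play_rows --commands '[{"fingers": 1,"tx": 0.013,"ty": 0,"tz": 0,"ax": 0,"ay": 0,"az": 0},{"fingers": 1,"tx": 0.026,"ty": 0,"tz": 0,"ax": 0,"ay": 0,"az": 0},{"fingers": 1,"tx": 0.026,"ty": 0,"tz": 0,"ax": 0,"ay": 0,"az": 0},{"fingers": 1,"tx": 0.026,"ty": 0,"tz": 0,"ax": 0,"ay": 0,"az": 0}]'

```text
time_s: 8.2
tcp_pos: [0.4597, -0.2275, 0.1142]
ee_rot: [[-0.003, -0.001, 1.0], [0.001, 1.0, 0.001], [-1.0, 0.001, -0.003]]
wrist_force: [-0.4, 0.1, -1.4]
gripper_width: 0.227
```

Run:
```python
from h import *
plan([(.4605,-.2285,.115,90)])
pt=viewer.capture('top');ps=viewer.capture('scene')
def c(p,a,b,h):
    i=cv2.cvtColor(p['image'],cv2.COLOR_RGB2BGR)[b-h:b+h,a-h:a+h];i=cv2.resize(i,(400,400),interpolation=cv2.INTER_CUBIC);return (255*(i/255.)**.6).astype(np.uint8)
s=r.sense()['tcp_pos']
u=proj(ps,s-[0,0,.04]).astype(int);v=proj(pt,s).astype(int);print(u,v)
cv2.imwrite('pics/d.png',np.hstack([c(pt,*v,25),c(ps,*u,25)]))
print([o for p in(pt,ps) for o in adaptors(p)])
```

```text
now [ 0.4597 -0.2275  0.1142] jaw 90.03 F [-0.4  0.1 -1.4] w 0.227 t 8.2
{'tx': np.float64(-0.0011), 'ty': np.float64(-0.0013), 'tz': np.float64(0.0011), 'ax': np.float64(0.0002)} rows 1.0
[244 155] [367 261]
[(array([0.4493, 0.0829]), np.float64(0.97), 0.96), (array([0.4612, 0.2275]), np.float64(1.03), 0.88), (array([0.4606, 0.2285]), np.float64(0.96), 0.63), (array([0.4495, 0.0839]), np.float64(0.9), 0.58), (array([ 0.4623, -0.2293]), np.float64(0.91), 0.57)]
```

View pics/d.png

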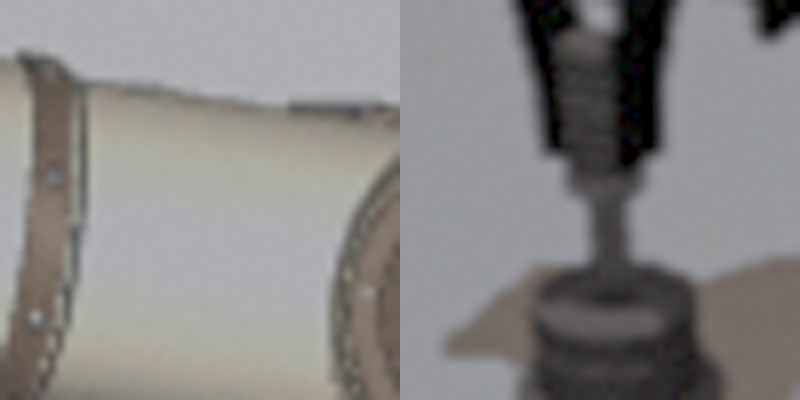

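Request:
play_rows --commands '[{"fingers": 1,"tx": 0.006,"ty": -0.0013,"tz": 0.001,"ax": 0,"ay": 0,"az": 0},{"fingers": 1,"tx": 0.012,"ty": -0.0013,"tz": 0.001,"ax": 0,"ay": 0,"az": 0},{"fingers": 1,"tx": 0.016,"ty": -0.0013,"tz": 0.001,"ax": 0,"ay": 0,"az": 0},{"fingers": 1,"tx": 0.019,"ty": -0.0013,"tz": 0.001,"ax": 0,"ay": 0,"az": 0},{"fingers": 1,"tx": 0.019,"ty": -0.0013,"tz": 0.001,"ax": 0,"ay": 0,"az": 0}]'

```text
time_s: 8.82
tcp_pos: [0.4609, -0.2293, 0.1005]
ee_rot: [[-0.001, -0.0, 1.0], [0.0, 1.0, 0.0], [-1.0, 0.0, -0.001]]
wrist_force: [-0.3, 0.2, -1.4]
gripper_width: 0.228
```

Request:
play_rows --commands '[{"fingers": 1,"tx": 0.006,"ty": 0,"tz": 0,"ax": 0,"ay": 0,"az": 0},{"fingers": 1,"tx": 0.011,"ty": 0,"tz": 0,"ax": 0,"ay": 0,"az": 0},{"fingers": 1,"tx": 0.015,"ty": 0,"tz": 0,"ax": 0,"ay": 0,"az": 0},{"fingers": 1,"tx": 0.018,"ty": 0,"tz": 0,"ax": 0,"ay": 0,"az": 0},{"fingers": 1,"tx": 0.018,"ty": 0,"tz": 0,"ax": 0,"ay": 0,"az": 0}]'

```text
time_s: 9.23
tcp_pos: [0.4613, -0.2294, 0.0885]
ee_rot: [[-0.001, -0.001, 1.0], [-0.0, 1.0, 0.001], [-1.0, -0.0, -0.001]]
wrist_force: [-2.0, 1.3, 5.9]
gripper_width: 0.228
```

Request:
play_rows --commands '[{"fingers": 1,"tx": -0.0065,"ty": 0,"tz": 0,"ax": 0,"ay": 0,"az": 0},{"fingers": 1,"tx": -0.0065,"ty": 0.004,"tz": 0.0035,"ax": 0,"ay": 0,"az": 0},{"fingers": 1,"tx": -0.0065,"ty": 0.0119,"tz": 0.0106,"ax": 0,"ay": 0,"az": 0},{"fingers": 1,"tx": -0.0065,"ty": 0.0239,"tz": 0.0212,"ax": 0,"ay": 0,"az": 0},{"fingers": 1,"tx": -0.0065,"ty": 0.0378,"tz": 0.0336,"ax": 0,"ay": 0,"az": 0}]'

```text
time_s: 9.65
tcp_pos: [0.487, -0.2006, 0.0925]
ee_rot: [[-0.001, 0.0, 1.0], [-0.0, 1.0, -0.0], [-1.0, -0.0, -0.001]]
wrist_force: [-1.6, -2.3, -1.0]
gripper_width: 0.226
```

Request:
play_rows --commands '[{"fingers": 1,"tx": 0,"ty": 0.0199,"tz": 0.0177,"ax": 0,"ay": 0,"az": 0},{"fingers": 1,"tx": 0,"ty": 0.0398,"tz": 0.0354,"ax": 0,"ay": 0,"az": 0},{"fingers": 1,"tx": 0,"ty": 0.0597,"tz": 0.0531,"ax": 0,"ay": 0,"az": 0},{"fingers": 1,"tx": 0,"ty": 0.0796,"tz": 0.0708,"ax": 0,"ay": 0,"az": 0},{"fingers": 1,"tx": 0,"ty": 0.0955,"tz": 0.085,"ax": 0,"ay": 0,"az": 0}]'

```text
time_s: 10.07
tcp_pos: [0.552, -0.1273, 0.0923]
ee_rot: [[0.0, -0.002, 1.0], [-0.0, 1.0, 0.002], [-1.0, -0.0, 0.0]]
wrist_force: [-0.9, -1.9, -0.4]
gripper_width: 0.227
```

```bash
python3 -c "
from h import *
plan([(.552,.124,.091,90)])
for p in(viewer.capture('top'),viewer.capture('scene')): print(adaptors(p))"
```

```text
now [ 0.552  -0.1273  0.0923] jaw 90.12 F [-0.9 -1.9 -0.4] w 0.227 t 10.0667
{'tx': np.float64(0.0009), 'ty': np.float64(0.1675), 'tz': np.float64(0.0004), 'ax': np.float64(0.0003)} rows 4.0
{'tx': np.float64(0.0009), 'ty': np.float64(0.1675), 'tz': np.float64(0.0002), 'ax': np.float64(0.0003)} rows 4.0
[(array([0.4608, 0.2278]), np.float64(0.9), 0.9), (array([0.4481, 0.1087]), np.float64(0.2), 0.43)]
[(array([ 0.5584, -0.1243]), np.float64(0.91), 0.87), (array([0.4595, 0.2287]), np.float64(1.0), 0.82), (array([ 0.45  , -0.0618]), np.float64(0.66), 0.52)]
```

Request:
play_rows --commands '[{"fingers": 1,"tx": 0.001,"ty": 0.015,"tz": 0,"ax": 0,"ay": 0,"az": 0},{"fingers": 1,"tx": 0.001,"ty": 0.045,"tz": 0,"ax": 0,"ay": 0,"az": 0},{"fingers": 1,"tx": 0.001,"ty": 0.08,"tz": 0,"ax": 0,"ay": 0,"az": 0},{"fingers": 1,"tx": 0.001,"ty": 0.12,"tz": 0,"ax": 0,"ay": 0,"az": 0},{"fingers": 1,"tx": 0.001,"ty": 0.16,"tz": 0,"ax": 0,"ay": 0,"az": 0}]'

```text
time_s: 10.68
tcp_pos: [0.5493, -0.009, 0.0918]
ee_rot: [[-0.001, 0.002, 1.0], [-0.0, 1.0, -0.002], [-1.0, -0.0, -0.001]]
wrist_force: [-0.0, -0.6, -2.8]
gripper_width: 0.227
```

Request:
play_rows --commands '[{"fingers": 1,"tx": 0,"ty": 0.04,"tz": 0,"ax": 0,"ay": 0,"az": 0},{"fingers": 1,"tx": 0,"ty": 0.08,"tz": 0,"ax": 0,"ay": 0,"az": 0},{"fingers": 1,"tx": 0,"ty": 0.12,"tz": 0,"ax": 0,"ay": 0,"az": 0},{"fingers": 1,"tx": 0,"ty": 0.15,"tz": 0.002,"ax": 0,"ay": 0,"az": 0},{"fingers": 1,"tx": 0,"ty": 0.175,"tz": 0.005,"ax": 0,"ay": 0,"az": 0}]'

```text
time_s: 11.1
tcp_pos: [0.5527, 0.123, 0.0917]
ee_rot: [[-0.002, -0.001, 1.0], [-0.001, 1.0, 0.001], [-1.0, -0.001, -0.002]]
wrist_force: [0.5, -1.2, -1.2]
gripper_width: 0.227
```

Request:
play_rows --commands '[{"fingers": 1,"tx": 0,"ty": 0,"tz": 0.01,"ax": 0,"ay": 0,"az": 0},{"fingers": 1,"tx": 0,"ty": 0,"tz": 0.035,"ax": 0,"ay": 0,"az": 0},{"fingers": 1,"tx": 0,"ty": 0,"tz": 0.065,"ax": 0,"ay": 0,"az": 0},{"fingers": 1,"tx": 0,"ty": 0,"tz": 0.095,"ax": 0,"ay": 0,"az": 0},{"fingers": 1,"tx": 0,"ty": 0,"tz": 0.12,"ax": 0,"ay": 0,"az": 0}]'

```text
time_s: 11.52
tcp_pos: [0.6441, 0.1211, 0.0914]
ee_rot: [[-0.002, 0.001, 1.0], [-0.0, 1.0, -0.001], [-1.0, -0.0, -0.002]]
wrist_force: [-1.6, 0.4, 0.7]
gripper_width: 0.229
```

```bash
python3 -c "
from h import *
plan([(.662,.124,.091,90)])
for p in(viewer.capture('top'),viewer.capture('scene')): print(adaptors(p))"
```

```text
now [0.6441 0.1211 0.0914] jaw 89.95 F [-1.6  0.4  0.7] w 0.229 t 11.5167
{'tx': np.float64(0.0005), 'ty': np.float64(0.0039), 'tz': np.float64(0.0239), 'ax': np.float64(-0.0003)} rows 1.0
[(array([0.4492, 0.082 ]), np.float64(0.92), 0.93), (array([0.4594, 0.2287]), np.float64(0.91), 0.78), (array([0.6145, 0.1302]), np.float64(0.07), 0.49)]
[(array([0.6543, 0.123 ]), np.float64(0.91), 0.91), (array([0.4607, 0.2296]), np.float64(0.94), 0.84), (array([0.4597, 0.0746]), np.float64(0.16), 0.63)]
```

Request:
play_rows --commands '[{"fingers": 1,"tx": 0,"ty": 0.002,"tz": 0.008,"ax": 0,"ay": 0,"az": 0},{"fingers": 1,"tx": 0,"ty": 0.006,"tz": 0.018,"ax": 0,"ay": 0,"az": 0},{"fingers": 1,"tx": 0,"ty": 0.009,"tz": 0.023,"ax": 0,"ay": 0,"az": 0},{"fingers": 1,"tx": 0,"ty": 0.009,"tz": 0.023,"ax": 0,"ay": 0,"az": 0},{"fingers": 1,"tx": 0,"ty": 0.009,"tz": 0.023,"ax": 0,"ay": 0,"az": 0}]'

```text
time_s: 12.13
tcp_pos: [0.6614, 0.129, 0.0919]
ee_rot: [[0.0, -0.001, 1.0], [0.0, 1.0, 0.001], [-1.0, 0.0, 0.0]]
wrist_force: [-0.4, 0.4, -1.6]
gripper_width: 0.227
```

Request:
play_rows --commands '[{"fingers": 1,"tx": -0.02,"ty": 0,"tz": 0,"ax": 0,"ay": 0,"az": 0},{"fingers": 1,"tx": -0.06,"ty": 0,"tz": 0,"ax": 0,"ay": 0,"az": 0},{"fingers": 1,"tx": -0.06,"ty": -0.01,"tz": -0.05,"ax": 0,"ay": 0,"az": 0},{"fingers": 1,"tx": -0.06,"ty": -0.02,"tz": -0.1,"ax": 0,"ay": 0,"az": 0},{"fingers": 1,"tx": -0.06,"ty": -0.03,"tz": -0.15,"ax": 0,"ay": 0,"az": 0}]'

```text
time_s: 12.55
tcp_pos: [0.5475, 0.106, 0.1372]
ee_rot: [[0.001, -0.0, 1.0], [0.001, 1.0, 0.0], [-1.0, 0.001, 0.001]]
wrist_force: [-0.8, 0.3, -0.9]
gripper_width: 0.226
```

```bash
python3 -c "
from h import *
plan([(.4493,.0828,.135,90)])
for p in(viewer.capture('top'),viewer.capture('scene')): print(adaptors(p))"
```

```text
now [0.5475 0.106  0.1372] jaw 90.0 F [-0.8  0.3 -0.9] w 0.226 t 12.55
{'tx': np.float64(0.0029), 'ty': np.float64(-0.0309), 'tz': np.float64(-0.131), 'ax': np.float64(0.0)} rows 3.0
[(array([0.4497, 0.0846]), np.float64(0.9), 0.82), (array([0.6611, 0.128 ]), np.float64(0.93), 0.74), (array([0.4391, 0.2146]), np.float64(0.18), 0.42)]
[(array([0.459 , 0.0888]), np.float64(0.73), 0.82), (array([0.4591, 0.228 ]), np.float64(0.89), 0.78), (array([0.658 , 0.1282]), np.float64(0.94), 0.6)]
```

Request:
play_rows --commands '[{"fingers": 1,"tx": 0,"ty": -0.01,"tz": -0.045,"ax": 0,"ay": 0,"az": 0},{"fingers": 1,"tx": 0,"ty": -0.02,"tz": -0.09,"ax": 0,"ay": 0,"az": 0},{"fingers": 1,"tx": 0.01,"ty": -0.031,"tz": -0.132,"ax": 0,"ay": 0,"az": 0},{"fingers": 1,"tx": 0.025,"ty": -0.031,"tz": -0.132,"ax": 0,"ay": 0,"az": 0},{"fingers": 1,"tx": 0.03,"ty": -0.031,"tz": -0.132,"ax": 0,"ay": 0,"az": 0}]'

```text
time_s: 13.17
tcp_pos: [0.4493, 0.0828, 0.1142]
ee_rot: [[0.0, -0.001, 1.0], [0.0, 1.0, 0.001], [-1.0, 0.0, 0.0]]
wrist_force: [0.1, 0.4, -0.5]
gripper_width: 0.227
```

```bash
python3 -c "
from h import *
plan([(.4493,.0828,.100,90)])"
```

```text
now [0.4493 0.0828 0.1142] jaw 90.05 F [ 0.1  0.4 -0.5] w 0.227 t 13.1667
{'tx': np.float64(0.0189), 'ty': np.float64(0.0), 'tz': np.float64(0.0), 'ax': np.float64(0.0003)} rows 1.0
```

Request:
play_rows --commands '[{"fingers": 1,"tx": 0.006,"ty": 0,"tz": 0,"ax": 0,"ay": 0,"az": 0},{"fingers": 1,"tx": 0.012,"ty": 0,"tz": 0,"ax": 0,"ay": 0,"az": 0},{"fingers": 1,"tx": 0.016,"ty": 0,"tz": 0,"ax": 0,"ay": 0,"az": 0},{"fingers": 1,"tx": 0.019,"ty": 0,"tz": 0,"ax": 0,"ay": 0,"az": 0},{"fingers": 1,"tx": 0.019,"ty": 0,"tz": 0,"ax": 0,"ay": 0,"az": 0}]'

```text
time_s: 13.58
tcp_pos: [0.4505, 0.0832, 0.1001]
ee_rot: [[0.0, -0.0, 1.0], [0.0, 1.0, 0.0], [-1.0, 0.0, 0.0]]
wrist_force: [-1.3, 1.7, 0.5]
gripper_width: 0.228
```

Request:
play_rows --commands '[{"fingers": 1,"tx": 0.006,"ty": 0,"tz": 0,"ax": 0,"ay": 0,"az": 0},{"fingers": 1,"tx": 0.011,"ty": 0,"tz": 0,"ax": 0,"ay": 0,"az": 0},{"fingers": 1,"tx": 0.015,"ty": 0,"tz": 0,"ax": 0,"ay": 0,"az": 0},{"fingers": 1,"tx": 0.018,"ty": 0,"tz": 0,"ax": 0,"ay": 0,"az": 0},{"fingers": 1,"tx": 0.018,"ty": 0,"tz": 0,"ax": 0,"ay": 0,"az": 0}]'

```text
time_s: 14.0
tcp_pos: [0.4495, 0.0826, 0.0859]
ee_rot: [[-0.001, -0.0, 1.0], [-0.0, 1.0, 0.0], [-1.0, -0.0, -0.001]]
wrist_force: [-0.2, 1.4, -1.3]
gripper_width: 0.231
```

Request:
play_rows --commands '[{"fingers": 1,"tx": 0.005,"ty": 0,"tz": 0,"ax": 0,"ay": 0,"az": 0},{"fingers": 1,"tx": 0.01,"ty": 0,"tz": 0,"ax": 0,"ay": 0,"az": 0},{"fingers": 1,"tx": 0.015,"ty": 0,"tz": 0,"ax": 0,"ay": 0,"az": 0},{"fingers": 1,"tx": 0.018,"ty": 0,"tz": 0,"ax": 0,"ay": 0,"az": 0},{"fingers": 1,"tx": 0.019,"ty": 0,"tz": 0,"ax": 0,"ay": 0,"az": 0}]'

```text
time_s: 14.42
tcp_pos: [0.4496, 0.0827, 0.0719]
ee_rot: [[-0.001, -0.0, 1.0], [-0.001, 1.0, 0.0], [-1.0, -0.001, -0.001]]
wrist_force: [-2.8, 1.1, 3.5]
gripper_width: 0.226
```

Request:
play_rows --commands '[{"fingers": 1,"tx": -0.0055,"ty": 0,"tz": 0,"ax": 0,"ay": 0,"az": 0},{"fingers": 1,"tx": -0.0055,"ty": -0.0025,"tz": 0.0047,"ax": 0,"ay": 0,"az": 0},{"fingers": 1,"tx": -0.0055,"ty": -0.0074,"tz": 0.0142,"ax": 0,"ay": 0,"az": 0},{"fingers": 1,"tx": -0.0055,"ty": -0.0147,"tz": 0.0284,"ax": 0,"ay": 0,"az": 0},{"fingers": 1,"tx": -0.0055,"ty": -0.0245,"tz": 0.0474,"ax": 0,"ay": 0,"az": 0}]'

```text
time_s: 14.83
tcp_pos: [0.4857, 0.064, 0.0767]
ee_rot: [[-0.001, -0.001, 1.0], [-0.0, 1.0, 0.001], [-1.0, -0.0, -0.001]]
wrist_force: [-0.6, 0.3, -0.7]
gripper_width: 0.229
```

Request:
play_rows --commands '[{"fingers": 1,"tx": 0,"ty": -0.0123,"tz": 0.0237,"ax": 0,"ay": 0,"az": 0},{"fingers": 1,"tx": 0,"ty": -0.0245,"tz": 0.0474,"ax": 0,"ay": 0,"az": 0},{"fingers": 1,"tx": 0,"ty": -0.0368,"tz": 0.071,"ax": 0,"ay": 0,"az": 0},{"fingers": 1,"tx": 0,"ty": -0.045,"tz": 0.086,"ax": 0,"ay": 0,"az": 0},{"fingers": 1,"tx": 0,"ty": -0.06,"tz": 0.088,"ax": 0,"ay": 0,"az": 0}]'

```text
time_s: 15.25
tcp_pos: [0.555, 0.019, 0.0765]
ee_rot: [[0.004, -0.001, 1.0], [0.001, 1.0, 0.001], [-1.0, 0.001, 0.004]]
wrist_force: [0.6, 1.6, -1.3]
gripper_width: 0.227
```

Request:
play_rows --commands '[{"fingers": 1,"tx": 0,"ty": -0.03,"tz": 0,"ax": 0,"ay": 0,"az": 0},{"fingers": 1,"tx": 0,"ty": -0.07,"tz": 0,"ax": 0,"ay": 0,"az": 0},{"fingers": 1,"tx": 0,"ty": -0.11,"tz": 0,"ax": 0,"ay": 0,"az": 0},{"fingers": 1,"tx": 0,"ty": -0.15,"tz": 0,"ax": 0,"ay": 0,"az": 0},{"fingers": 1,"tx": 0,"ty": -0.185,"tz": 0,"ax": 0,"ay": 0,"az": 0}]'

```text
time_s: 15.67
tcp_pos: [0.5511, -0.1216, 0.0764]
ee_rot: [[0.0, 0.0, 1.0], [0.0, 1.0, -0.0], [-1.0, 0.0, 0.0]]
wrist_force: [0.6, 1.4, -2.6]
gripper_width: 0.229
```

```bash
python3 -c "
from h import *
plan([(.552,-.141,.076,90),(.672,-.141,.076,90)])
for p in(viewer.capture('top'),viewer.capture('scene')): print(adaptors(p))"
```

```text
now [ 0.5511 -0.1216  0.0764] jaw 89.99 F [ 0.6  1.4 -2.6] w 0.229 t 15.6667
{'tx': np.float64(0.0006), 'ty': np.float64(-0.0258), 'tz': np.float64(0.0013), 'ax': np.float64(-0.0)} rows 1.0
{'tx': np.float64(-0.0), 'ty': np.float64(0.0), 'tz': np.float64(0.16), 'ax': np.float64(-0.0)} rows 3.0
[(array([0.6617, 0.129 ]), np.float64(1.01), 0.9), (array([0.4605, 0.2281]), np.float64(0.95), 0.71), (array([0.684 , 0.1811]), np.float64(0.89), 0.59)]
[(array([0.4598, 0.2285]), np.float64(0.94), 0.84), (array([0.6584, 0.1287]), np.float64(0.95), 0.83), (array([ 0.556 , -0.1261]), np.float64(0.77), 0.57)]
```

Request:
play_rows --commands '[{"fingers": 1,"tx": 0,"ty": -0.015,"tz": 0,"ax": 0,"ay": 0,"az": 0},{"fingers": 1,"tx": 0,"ty": -0.027,"tz": 0.008,"ax": 0,"ay": 0,"az": 0},{"fingers": 1,"tx": 0,"ty": -0.027,"tz": 0.025,"ax": 0,"ay": 0,"az": 0},{"fingers": 1,"tx": 0,"ty": -0.027,"tz": 0.05,"ax": 0,"ay": 0,"az": 0},{"fingers": 1,"tx": 0,"ty": -0.027,"tz": 0.08,"ax": 0,"ay": 0,"az": 0}]'

```text
time_s: 16.28
tcp_pos: [0.6109, -0.1397, 0.0762]
ee_rot: [[-0.003, -0.001, 1.0], [0.0, 1.0, 0.001], [-1.0, 0.0, -0.003]]
wrist_force: [0.3, 0.5, -1.1]
gripper_width: 0.226
```

Request:
play_rows --commands '[{"fingers": 1,"tx": 0,"ty": 0,"tz": 0.03,"ax": 0,"ay": 0,"az": 0},{"fingers": 1,"tx": 0,"ty": 0,"tz": 0.06,"ax": 0,"ay": 0,"az": 0},{"fingers": 1,"tx": 0,"ty": 0,"tz": 0.075,"ax": 0,"ay": 0,"az": 0},{"fingers": 1,"tx": 0,"ty": 0,"tz": 0.082,"ax": 0,"ay": 0,"az": 0},{"fingers": 1,"tx": 0,"ty": 0,"tz": 0.082,"ax": 0,"ay": 0,"az": 0}]'

```text
time_s: 16.7
tcp_pos: [0.6738, -0.1394, 0.0757]
ee_rot: [[-0.0, -0.001, 1.0], [-0.0, 1.0, 0.001], [-1.0, -0.0, -0.0]]
wrist_force: [0.2, 0.2, -1.7]
gripper_width: 0.229
```

```bash
python3 -c "
from h import *
plan([(.673,-.141,.076,90)])
p=viewer.capture('scene'); print(adaptors(p))
i=cv2.cvtColor(p['image'],cv2.COLOR_RGB2BGR)[150:300,190:430];cv2.imwrite('pics/e.png',(255*(cv2.resize(i,None,fx=3,fy=3,interpolation=cv2.INTER_CUBIC)/255.)**.6).astype(np.uint8))"
```

```text
now [ 0.6738 -0.1394  0.0757] jaw 90.06 F [ 0.2  0.2 -1.7] w 0.229 t 16.7
{'tx': np.float64(-0.0004), 'ty': np.float64(-0.0021), 'tz': np.float64(-0.0011), 'ax': np.float64(0.0003)} rows 1.0
[(array([ 0.678 , -0.1351]), np.float64(0.71), 0.87), (array([0.6585, 0.1281]), np.float64(0.93), 0.77), (array([0.4608, 0.2286]), np.float64(0.9), 0.57)]
```

View pics/e.png

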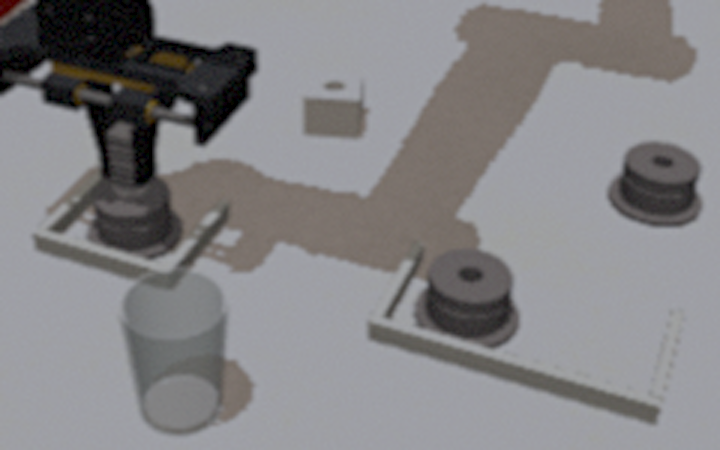

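Request:
play_rows --commands '[{"fingers": 1,"tx": -0.03,"ty": 0,"tz": 0,"ax": 0,"ay": 0,"az": 0},{"fingers": 1,"tx": -0.082,"ty": 0,"tz": 0,"ax": 0,"ay": 0,"az": 0},{"fingers": 1,"tx": -0.082,"ty": 0.0245,"tz": -0.0142,"ax": 0,"ay": 0,"az": 0},{"fingers": 1,"tx": -0.082,"ty": 0.0638,"tz": -0.037,"ax": 0,"ay": 0,"az": 0},{"fingers": 1,"tx": -0.082,"ty": 0.103,"tz": -0.06,"ax": 0,"ay": 0,"az": 0}]'

```text
time_s: 17.22
tcp_pos: [0.6268, -0.0622, 0.1388]
ee_rot: [[0.002, 0.002, 1.0], [0.001, 1.0, -0.002], [-1.0, 0.001, 0.002]]
wrist_force: [-0.1, 1.2, -1.7]
gripper_width: 0.233
```

Request:
play_rows --commands '[{"fingers": 1,"tx": 0,"ty": 0.0393,"tz": -0.0228,"ax": 0,"ay": 0,"az": 0},{"fingers": 1,"tx": 0,"ty": 0.0785,"tz": -0.0456,"ax": 0,"ay": 0,"az": 0},{"fingers": 1,"tx": 0,"ty": 0.1178,"tz": -0.0684,"ax": 0,"ay": 0,"az": 0},{"fingers": 1,"tx": 0,"ty": 0.157,"tz": -0.0912,"ax": 0,"ay": 0,"az": 0},{"fingers": 1,"tx": 0,"ty": 0.1963,"tz": -0.114,"ax": 0,"ay": 0,"az": 0}]'

```text
time_s: 17.63
tcp_pos: [0.5405, 0.0858, 0.1384]
ee_rot: [[0.001, -0.0, 1.0], [0.0, 1.0, 0.0], [-1.0, 0.0, 0.001]]
wrist_force: [0.1, 0.4, -1.0]
gripper_width: 0.228
```

Request:
play_rows --commands '[{"fingers": 1,"tx": 0,"ty": 0.0393,"tz": -0.0228,"ax": 0,"ay": 0,"az": 0},{"fingers": 1,"tx": 0,"ty": 0.0785,"tz": -0.0456,"ax": 0,"ay": 0,"az": 0},{"fingers": 1,"tx": 0,"ty": 0.1178,"tz": -0.0684,"ax": 0,"ay": 0,"az": 0},{"fingers": 1,"tx": 0,"ty": 0.157,"tz": -0.0912,"ax": 0,"ay": 0,"az": 0},{"fingers": 1,"tx": 0,"ty": 0.191,"tz": -0.1108,"ax": 0,"ay": 0,"az": 0}]'

```text
time_s: 18.05
tcp_pos: [0.4573, 0.2292, 0.1385]
ee_rot: [[0.001, -0.001, 1.0], [0.001, 1.0, 0.001], [-1.0, 0.001, 0.001]]
wrist_force: [-0.1, 0.1, -2.2]
gripper_width: 0.226
```

Request:
play_rows --commands '[{"fingers": 1,"tx": 0.01,"ty": 0,"tz": 0,"ax": 0,"ay": 0,"az": 0},{"fingers": 1,"tx": 0.025,"ty": 0,"tz": 0,"ax": 0,"ay": 0,"az": 0},{"fingers": 1,"tx": 0.028,"ty": 0,"tz": 0,"ax": 0,"ay": 0,"az": 0},{"fingers": 1,"tx": 0.028,"ty": 0,"tz": 0,"ax": 0,"ay": 0,"az": 0}]'

```text
time_s: 18.38
tcp_pos: [0.4582, 0.2271, 0.1164]
ee_rot: [[-0.002, -0.0, 1.0], [-0.001, 1.0, 0.0], [-1.0, -0.001, -0.002]]
wrist_force: [-0.6, 0.4, -1.9]
gripper_width: 0.226
```

```bash
python3 -c "
from h import *
plan([(.4602,.2285,.100,90)])"
```

```text
now [0.4582 0.2271 0.1164] jaw 90.02 F [-0.6  0.4 -1.9] w 0.226 t 18.3833
{'tx': np.float64(0.0219), 'ty': np.float64(0.0018), 'tz': np.float64(0.0026), 'ax': np.float64(0.0001)} rows 1.0
```

Request:
play_rows --commands '[{"fingers": 1,"tx": 0.004,"ty": 0.0018,"tz": 0.0024,"ax": 0,"ay": 0,"az": 0},{"fingers": 1,"tx": 0.01,"ty": 0.0018,"tz": 0.0024,"ax": 0,"ay": 0,"az": 0},{"fingers": 1,"tx": 0.015,"ty": 0.0018,"tz": 0.0024,"ax": 0,"ay": 0,"az": 0},{"fingers": 1,"tx": 0.021,"ty": 0.0018,"tz": 0.0024,"ax": 0,"ay": 0,"az": 0},{"fingers": 1,"tx": 0.022,"ty": 0.0018,"tz": 0.0024,"ax": 0,"ay": 0,"az": 0}]'

```text
time_s: 18.8
tcp_pos: [0.4606, 0.229, 0.0999]
ee_rot: [[-0.001, 0.0, 1.0], [-0.001, 1.0, -0.0], [-1.0, -0.001, -0.001]]
wrist_force: [-2.1, -1.0, 2.3]
gripper_width: 0.227
```

Request:
play_rows --commands '[{"fingers": 1,"tx": 0.006,"ty": 0,"tz": 0,"ax": 0,"ay": 0,"az": 0},{"fingers": 1,"tx": 0.011,"ty": 0,"tz": 0,"ax": 0,"ay": 0,"az": 0},{"fingers": 1,"tx": 0.015,"ty": 0,"tz": 0,"ax": 0,"ay": 0,"az": 0},{"fingers": 1,"tx": 0.018,"ty": 0,"tz": 0,"ax": 0,"ay": 0,"az": 0},{"fingers": 1,"tx": 0.018,"ty": 0,"tz": 0,"ax": 0,"ay": 0,"az": 0}]'

```text
time_s: 19.22
tcp_pos: [0.4608, 0.2294, 0.0883]
ee_rot: [[-0.0, -0.001, 1.0], [-0.001, 1.0, 0.001], [-1.0, -0.001, -0.0]]
wrist_force: [-5.1, -1.5, 10.6]
gripper_width: 0.231
```

Request:
play_rows --commands '[{"fingers": 1,"tx": -0.0065,"ty": 0,"tz": 0,"ax": 0,"ay": 0,"az": 0},{"fingers": 1,"tx": -0.0065,"ty": -0.002,"tz": 0.005,"ax": 0,"ay": 0,"az": 0},{"fingers": 1,"tx": -0.0065,"ty": -0.006,"tz": 0.015,"ax": 0,"ay": 0,"az": 0},{"fingers": 1,"tx": -0.0065,"ty": -0.012,"tz": 0.031,"ax": 0,"ay": 0,"az": 0},{"fingers": 1,"tx": -0.0065,"ty": -0.018,"tz": 0.053,"ax": 0,"ay": 0,"az": 0}]'

```text
time_s: 19.63
tcp_pos: [0.501, 0.2154, 0.0915]
ee_rot: [[-0.001, -0.001, 1.0], [-0.001, 1.0, 0.001], [-1.0, -0.001, -0.001]]
wrist_force: [-1.8, 1.2, -0.5]
gripper_width: 0.23
```

Request:
play_rows --commands '[{"fingers": 1,"tx": 0,"ty": 0,"tz": 0.03,"ax": 0,"ay": 0,"az": 0},{"fingers": 1,"tx": 0,"ty": 0,"tz": 0.06,"ax": 0,"ay": 0,"az": 0},{"fingers": 1,"tx": 0,"ty": 0,"tz": 0.09,"ax": 0,"ay": 0,"az": 0},{"fingers": 1,"tx": 0,"ty": 0,"tz": 0.12,"ax": 0,"ay": 0,"az": 0},{"fingers": 1,"tx": 0,"ty": 0,"tz": 0.148,"ax": 0,"ay": 0,"az": 0}]'

```text
time_s: 20.05
tcp_pos: [0.6135, 0.2148, 0.0909]
ee_rot: [[-0.001, 0.001, 1.0], [-0.001, 1.0, -0.001], [-1.0, -0.001, -0.001]]
wrist_force: [-1.4, -0.1, -0.4]
gripper_width: 0.224
```

```bash
python3 -c "
from h import *
plan([(.6615,.217,.092,90)])
for p in(viewer.capture('top'),viewer.capture('scene')): print(adaptors(p))"
```

```text
now [0.6135 0.2148 0.0909] jaw 89.97 F [-1.4 -0.1 -0.4] w 0.224 t 20.05
{'tx': np.float64(-0.0015), 'ty': np.float64(0.003), 'tz': np.float64(0.064), 'ax': np.float64(-0.0002)} rows 2.0
[(array([0.6648, 0.1208]), np.float64(0.71), 0.89), (array([ 0.6704, -0.1395]), np.float64(0.98), 0.85)]
[(array([0.6582, 0.1286]), np.float64(0.92), 0.82), (array([ 0.667 , -0.1401]), np.float64(0.92), 0.76), (array([0.6263, 0.2145]), np.float64(0.84), 0.59)]
```

Request:
play_rows --commands '[{"fingers": 1,"tx": 0,"ty": 0.001,"tz": 0.025,"ax": 0,"ay": 0,"az": 0},{"fingers": 1,"tx": 0,"ty": 0.004,"tz": 0.048,"ax": 0,"ay": 0,"az": 0},{"fingers": 1,"tx": 0,"ty": 0.004,"tz": 0.06,"ax": 0,"ay": 0,"az": 0},{"fingers": 1,"tx": 0,"ty": 0.004,"tz": 0.065,"ax": 0,"ay": 0,"az": 0},{"fingers": 1,"tx": 0,"ty": 0.004,"tz": 0.065,"ax": 0,"ay": 0,"az": 0}]'

```text
time_s: 20.67
tcp_pos: [0.6603, 0.2187, 0.0912]
ee_rot: [[-0.001, 0.0, 1.0], [-0.0, 1.0, -0.0], [-1.0, -0.0, -0.001]]
wrist_force: [0.5, 0.3, -1.9]
gripper_width: 0.232
```

Request:
play_rows --commands '[{"fingers": 1,"tx": -0.02,"ty": 0,"tz": 0,"ax": 0,"ay": 0,"az": 0},{"fingers": 1,"tx": -0.06,"ty": 0,"tz": 0,"ax": 0,"ay": 0,"az": 0},{"fingers": 1,"tx": -0.06,"ty": -0.03,"tz": 0,"ax": 0,"ay": 0,"az": 0},{"fingers": 1,"tx": -0.06,"ty": -0.07,"tz": 0,"ax": 0,"ay": 0,"az": 0},{"fingers": 1,"tx": -0.06,"ty": -0.11,"tz": 0,"ax": 0,"ay": 0,"az": 0}]'

```text
time_s: 21.08
tcp_pos: [0.6596, 0.1366, 0.1376]
ee_rot: [[0.001, -0.003, 1.0], [0.001, 1.0, 0.003], [-1.0, 0.001, 0.001]]
wrist_force: [0.1, -0.7, -2.7]
gripper_width: 0.231
```

Request:
play_rows --commands '[{"fingers": 1,"tx": 0,"ty": -0.045,"tz": 0.003,"ax": 0,"ay": 0,"az": 0},{"fingers": 1,"tx": 0,"ty": -0.09,"tz": 0.006,"ax": 0,"ay": 0,"az": 0},{"fingers": 1,"tx": 0,"ty": -0.135,"tz": 0.009,"ax": 0,"ay": 0,"az": 0},{"fingers": 1,"tx": 0,"ty": -0.18,"tz": 0.012,"ax": 0,"ay": 0,"az": 0},{"fingers": 1,"tx": 0,"ty": -0.225,"tz": 0.012,"ax": 0,"ay": 0,"az": 0}]'

```text
time_s: 21.5
tcp_pos: [0.6688, -0.0334, 0.1371]
ee_rot: [[0.0, -0.001, 1.0], [0.0, 1.0, 0.001], [-1.0, 0.0, 0.0]]
wrist_force: [1.3, 0.2, -1.6]
gripper_width: 0.234
```

Request:
play_rows --commands '[{"fingers": 1,"tx": 0,"ty": -0.045,"tz": 0,"ax": 0,"ay": 0,"az": 0},{"fingers": 1,"tx": 0,"ty": -0.09,"tz": 0,"ax": 0,"ay": 0,"az": 0},{"fingers": 1,"tx": 0,"ty": -0.13,"tz": 0,"ax": 0,"ay": 0,"az": 0},{"fingers": 1,"tx": 0.01,"ty": -0.143,"tz": 0,"ax": 0,"ay": 0,"az": 0},{"fingers": 1,"tx": 0.025,"ty": -0.143,"tz": 0,"ax": 0,"ay": 0,"az": 0}]'

```text
time_s: 21.92
tcp_pos: [0.6694, -0.142, 0.1191]
ee_rot: [[0.003, 0.003, 1.0], [-0.0, 1.0, -0.003], [-1.0, -0.0, 0.003]]
wrist_force: [0.2, 1.0, -1.0]
gripper_width: 0.228
```

```bash
python3 -c "
from h import *
pp=[viewer.capture('top'),viewer.capture('scene'),viewer.capture('top'),viewer.capture('scene')]
plan([(.6705,-.140,.1,90)])
for p in pp: print(adaptors(p))"
```

```text
now [ 0.6691 -0.138   0.1173] jaw 90.11 F [-0.2  0.2 -1.4] w 0.228 t 22.1167
{'tx': np.float64(0.0231), 'ty': np.float64(-0.0026), 'tz': np.float64(0.0019), 'ax': np.float64(0.0006)} rows 1.0
[(array([0.6592, 0.132 ]), np.float64(0.82), 0.93), (array([0.66  , 0.2166]), np.float64(0.89), 0.86), (array([ 0.6419, -0.1444]), np.float64(0.17), 0.62), (array([ 0.8394, -0.0204]), np.float64(0.96), 0.61)]
[(array([ 0.6688, -0.1398]), np.float64(0.84), 0.96), (array([0.6572, 0.1272]), np.float64(0.85), 0.88), (array([0.6576, 0.2182]), np.float64(0.87), 0.65)]
[(array([0.6605, 0.1329]), np.float64(0.69), 0.96), (array([0.6603, 0.2181]), np.float64(0.99), 0.56), (array([ 0.6405, -0.1452]), np.float64(0.12), 0.48)]
[(array([ 0.6705, -0.1382]), np.float64(0.89), 0.97), (array([0.6582, 0.1284]), np.float64(0.88), 0.92), (array([0.6578, 0.2182]), np.float64(0.9), 0.87)]
```

Request:
play_rows --commands '[{"fingers": 1,"tx": 0.003,"ty": -0.002,"tz": 0.0013,"ax": 0,"ay": 0,"az": 0},{"fingers": 1,"tx": 0.01,"ty": -0.002,"tz": 0.0013,"ax": 0,"ay": 0,"az": 0},{"fingers": 1,"tx": 0.015,"ty": -0.002,"tz": 0.0013,"ax": 0,"ay": 0,"az": 0},{"fingers": 1,"tx": 0.02,"ty": -0.002,"tz": 0.0013,"ax": 0,"ay": 0,"az": 0},{"fingers": 1,"tx": 0.023,"ty": -0.002,"tz": 0.0013,"ax": 0,"ay": 0,"az": 0}]'

```text
time_s: 22.73
tcp_pos: [0.6701, -0.1409, 0.0998]
ee_rot: [[-0.001, -0.0, 1.0], [0.0, 1.0, 0.0], [-1.0, 0.0, -0.001]]
wrist_force: [-0.3, 0.3, -1.2]
gripper_width: 0.223
```

In, with no contact force. Lowering to about 1 mm above home.

Request:
play_rows --commands '[{"fingers": 1,"tx": 0.006,"ty": 0,"tz": 0,"ax": 0,"ay": 0,"az": 0},{"fingers": 1,"tx": 0.012,"ty": 0,"tz": 0,"ax": 0,"ay": 0,"az": 0},{"fingers": 1,"tx": 0.017,"ty": 0,"tz": 0,"ax": 0,"ay": 0,"az": 0},{"fingers": 1,"tx": 0.02,"ty": 0,"tz": 0,"ax": 0,"ay": 0,"az": 0},{"fingers": 1,"tx": 0.02,"ty": 0,"tz": 0,"ax": 0,"ay": 0,"az": 0}]'

```text
time_s: 23.15
tcp_pos: [0.6703, -0.1408, 0.085]
ee_rot: [[-0.001, -0.0, 1.0], [0.0, 1.0, 0.0], [-1.0, 0.0, -0.001]]
wrist_force: [0.4, 0.4, -2.7]
gripper_width: 0.227
```

Request:
play_rows --commands '[{"fingers": 1,"tx": 0.006,"ty": 0,"tz": 0,"ax": 0,"ay": 0,"az": 0},{"fingers": 1,"tx": 0.011,"ty": 0,"tz": 0,"ax": 0,"ay": 0,"az": 0},{"fingers": 1,"tx": 0.015,"ty": 0,"tz": 0,"ax": 0,"ay": 0,"az": 0},{"fingers": 1,"tx": 0.0165,"ty": 0,"tz": 0,"ax": 0,"ay": 0,"az": 0},{"fingers": 1,"tx": 0.0165,"ty": 0,"tz": 0,"ax": 0,"ay": 0,"az": 0}]'

```text
time_s: 23.57
tcp_pos: [0.6704, -0.1411, 0.0728]
ee_rot: [[-0.001, -0.0, 1.0], [-0.0, 1.0, 0.0], [-1.0, -0.0, -0.001]]
wrist_force: [0.3, -0.2, -2.1]
gripper_width: 0.228
```

Request:
play_rows --commands '[{"fingers": 1,"tx": 0.001,"ty": 0,"tz": 0,"ax": 0,"ay": 0,"az": 0},{"fingers": 1,"tx": 0.001,"ty": 0,"tz": 0,"ax": 0,"ay": 0,"az": 0},{"fingers": 0,"tx": 0.001,"ty": 0,"tz": 0,"ax": 0,"ay": 0,"az": 0},{"fingers": 0,"tx": 0.001,"ty": 0,"tz": 0,"ax": 0,"ay": 0,"az": 0},{"fingers": 0,"tx": 0.001,"ty": 0,"tz": 0,"ax": 0,"ay": 0,"az": 0}]'

```text
time_s: 23.98
tcp_pos: [0.671, -0.141, 0.0734]
ee_rot: [[0.001, -0.001, 1.0], [-0.0, 1.0, 0.001], [-1.0, -0.0, 0.001]]
wrist_force: [0.0, 0.5, -0.0]
gripper_width: 0.374
```

Request:
play_rows --commands '[{"fingers": 0,"tx": 0,"ty": 0,"tz": 0,"ax": 0,"ay": 0,"az": 0},{"fingers": 0,"tx": 0,"ty": 0,"tz": 0,"ax": 0,"ay": 0,"az": 0},{"fingers": 0,"tx": -0.02,"ty": 0,"tz": 0,"ax": 0,"ay": 0,"az": 0},{"fingers": 0,"tx": -0.06,"ty": 0,"tz": 0,"ax": 0,"ay": 0,"az": 0},{"fingers": 0,"tx": -0.11,"ty": 0,"tz": 0,"ax": 0,"ay": 0,"az": 0}]'

```text
time_s: 24.4
tcp_pos: [0.6687, -0.1408, 0.1531]
ee_rot: [[-0.007, -0.0, 1.0], [0.0, 1.0, 0.0], [-1.0, 0.0, -0.007]]
wrist_force: [1.0, -0.2, -0.3]
gripper_width: 0.495
```

Request:
play_rows --commands '[{"fingers": 0,"tx": -0.05,"ty": -0.03,"tz": -0.04,"ax": 0,"ay": 0,"az": 0},{"fingers": 0,"tx": -0.09,"ty": -0.06,"tz": -0.08,"ax": 0,"ay": 0,"az": 0},{"fingers": 0,"tx": -0.1,"ty": -0.1,"tz": -0.12,"ax": 0,"ay": 0,"az": 0},{"fingers": 0,"tx": -0.1,"ty": -0.14,"tz": -0.15,"ax": 0,"ay": 0,"az": 0},{"fingers": 0,"tx": -0.1,"ty": -0.17,"tz": -0.18,"ax": 0,"ay": 0,"az": 0}]'

```text
time_s: 24.82
tcp_pos: [0.5369, -0.2678, 0.2326]
ee_rot: [[0.004, -0.002, 1.0], [-0.001, 1.0, 0.002], [-1.0, -0.001, 0.004]]
wrist_force: [1.1, -1.5, -0.6]
gripper_width: 0.499
```

```bash
sed -i 's/^for d in spotter.silhouettes.*$//;s/^s=.*$//;s/^cv2.imwrite.*$//;s/^d=spot.*$//' fit.py; python3 -c "
from fit import *
print(r.sense()['tcp_pos'],r.sense()['time_s'])
for p in(pt,ps):
  print(adaptors(p))
  for n,g,rs in(('jar',[.5,.39],[(.026,0),(.026,.05)]),('beaker',[.82,0],[(.034,0),(.034,.09)])):
    for d in spotter.silhouettes(n,p)[:1]: print(n,fitc(p,d['region'],g,rs))
B=lambda i:cv2.cvtColor(i,cv2.COLOR_RGB2BGR)
i=cv2.resize(B(ps['image'])[180:300,190:430],(780,390),interpolation=cv2.INTER_CUBIC);j=cv2.resize(B(pt['image'])[165:215,185:360],(780,200),interpolation=cv2.INTER_CUBIC)
cv2.imwrite('pics/f.png',(255*(np.vstack([i,j])/255.)**.6).astype(np.uint8))"
```

```text
single_bay [ 0.672  -0.1402] 0.23864754730800414
single_bay [ 0.6706 -0.1407] 0.16973803203841514
double_bay [0.6592 0.1708] 0.20410542535229304
double_bay [0.6596 0.1716] 0.059990838687852543
stand [ 0.4537 -0.0605  0.037 ] handle top [ 0.4542 -0.0605  0.095 ] [ 0.4568 -0.0579  0.093 ]
mouth [328.8, 182.4] 0.51 [ 0.6852 -0.1354  0.04  ]
[ 0.5381 -0.2659  0.2298] 25.2167
[(array([0.6596, 0.2176]), np.float64(0.95), 0.89), (array([0.6616, 0.1275]), np.float64(0.97), 0.88), (array([ 0.688 , -0.1309]), np.float64(0.26), 0.63)]
jar (array([0.5178, 0.4021]), np.float64(0.8737201365187713))
beaker (array([ 0.8277, -0.0176]), np.float64(0.9120821544587656))
[(array([ 0.6741, -0.1371]), np.float64(0.77), 0.68), (array([0.6573, 0.1289]), np.float64(0.86), 0.62), (array([0.6578, 0.2184]), np.float64(0.95), 0.21)]
jar (array([0.5188, 0.4027]), np.float64(0.834566944390622))
beaker (array([ 0.8174, -0.0212]), np.float64(0.8680692366938263))
```

View pics/f.png

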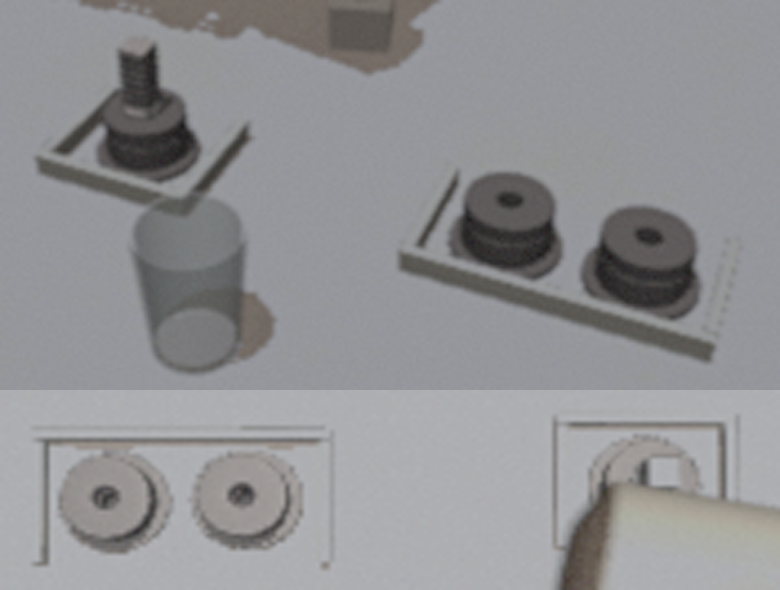

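```bash
python3 -c "
from h import *
print(job.finish_job())"
```

```text
the job is handed in; nothing more can be done
None
```

I found the good adaptor, sorted all three into their bays, left the gauge home in the good one, and handed the job in at about 25 s. No score came back.

**Finding the good one:** I named the adaptors by their starting places. In the right-hand one (c) and the left-hand one (a) the gauge stopped about 15 mm in. In the middle one (b) it went down the full 32 mm.

**Sorting:** I slid each adaptor over the bench with the gauge in its mouth. b is in the narrow bay; c and a are in the wide bay. I then put the gauge back into b, released it and moved the arm clear.

**Last checks:**
- **Wide bay:** the adaptors measured about (0.660, 0.128) and (0.659, 0.218). The bay centre is about (0.660, 0.172), so they leave roughly 7–10 mm to the fences.
- **Narrow bay:** the gripper released the gauge at (0.671, -0.141), against a bay centre of about (0.671, -0.141). The last picture shows the gauge upright with its collar on the top face.
- **Jar and beaker:** they measured within 1–2 mm of where they started. I didn't measure the spatula again, but no move went near it.
- **Disagreement:** the networks' final position for b was unreliable, because the arm hid it from above and the gauge stood in it. For b I relied on the arm's own position, the scene picture, and earlier network readings of about (0.670, -0.140).

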